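# Cap and lock the unused bench extraction outlet

### The job

One of the two dust-extraction outlets on the model-maker's bench has its black cap only started on the grooved adaptor, with both orange cam arms raised. Push that cap down until it is fully home, and then swing its two cam arms down one after the other until each hangs straight down flat against the outlet. Leave the other things on the bench where they are.

Things in the scene. Friction and masses are not known exactly. Their poses are not given: they have to be found in the camera images.
- outlet: round aluminium extraction outlet fixed on the bench: 120 mm flange, 62 mm upright grooved adaptor, lip top 114 mm above the bench; origin on its axis at bench height, z up, y towards cam_a. It carries the loosely started cap. A second, identical outlet on the other half of the bench already has its cap on and both arms down; it is fixed and not part of the job
- cap_top (a point): centre of the flat top face of the black cap (coupling), 76 mm in diameter, 42 mm high, sitting on the adaptor and guided by it so that it only moves straight up and down; this face is 124 mm above the bench when the cap is fully home and 16 to 24 mm higher at the start
- cap (a joint): height of the cap above fully home, in m (0 = home, hard stop; 0.016 to 0.024 at the start). A tight seal: it takes some 5 N of push from above and stays where it is left
- cam_a_hinge (a point): middle of the hinge pin of the orange cam arm on the outlet's +y side of the cap, 43 mm from the cap's axis and 32 mm below the cap's top face. Its frame turns with the arm: y runs along the arm from hinge to tip, x along the horizontal hinge pin, z out of the face that looks up while the arm is raised and outward once it is down. The arm is a flat bar 20 mm wide (x), 7 mm thick (z, +-3.5 mm about this point) and reaches 60 mm from the pin, with a thin steel pull ring beyond
- cam_a_tip (a point): end of that arm's bar, 60 mm from the hinge pin along the arm; it leads outward and downward as the arm closes
- cam_a (a joint): angle of that arm in rad: 0 = raised about 50 deg above level, sticking up and out; 0.87 = level; 2.44 = its stop, hanging straight down flat along the outlet. A stiff hinge: about 0.07 N m turns it (some 2 N pressed down at 40 mm from the pin) and it stays where it is left. Unless the cap is fully home first, a cam nose at the hinge catches the adaptor's lip, so that the arm goes very stiff, jams or drags the cap with it
- cam_b_hinge (a point): middle of the hinge pin of the orange cam arm on the outlet's -y side of the cap, 43 mm from the cap's axis and 32 mm below the cap's top face. Its frame turns with the arm: y runs along the arm from hinge to tip, x along the horizontal hinge pin, z out of the face that looks up while the arm is raised and outward once it is down. The arm is a flat bar 20 mm wide (x), 7 mm thick (z, +-3.5 mm about this point) and reaches 60 mm from the pin, with a thin steel pull ring beyond
- cam_b_tip (a point): end of that arm's bar, 60 mm from the hinge pin along the arm; it leads outward and downward as the arm closes
- cam_b (a joint): angle of that arm in rad: 0 = raised about 50 deg above level, sticking up and out; 0.87 = level; 2.44 = its stop, hanging straight down flat along the outlet. A stiff hinge: about 0.07 N m turns it (some 2 N pressed down at 40 mm from the pin) and it stays where it is left. Unless the cap is fully home first, a cam nose at the hinge catches the adaptor's lip, so that the arm goes very stiff, jams or drags the cap with it
- glue: white glue bottle, 52 mm in diameter and 130 mm tall, orange cap; a bystander, origin at the centre of its underside
- pot: blue ceramic beaker, 72 mm in diameter, 95 mm tall; a bystander, origin at the centre of its underside
- tape: cardboard tape core lying flat, 84 mm in diameter, 22 mm high; a bystander, origin at the centre of its underside
- sanding_block: cork sanding block, 70 x 45 x 28 mm; a bystander, origin at the centre of its underside
- pavilion: small white paper pavilion model, 90 x 60 x 39 mm; a bystander, origin at the centre of its underside
- offcut: cardboard offcut lying flat, 90 x 60 x 8 mm; a bystander, origin at the centre of its underside
- knife: screwdriver with a yellow handle lying down, 150 mm long; a bystander, origin at its own middle

How it is judged:
On the way, in this order (a step that is already met when the one before it is completed fails the run):
1. the cap is pushed fully home while both arms are still raised (value of joint cap below 0.003 m and value of joint each of cam_a, cam_b below 1.2 rad), for 0.2 s.
2. one arm is down, the other still up, with the cap home (value of joint cap below 0.003 m and ((value of joint cam_a above 2.24 rad and value of joint cam_b below 1.2 rad) or (value of joint cam_b above 2.24 rad and value of joint cam_a below 1.2 rad))), for 0.2 s.
3. both arms are down, with the cap home (value of joint cap below 0.003 m and value of joint each of cam_a, cam_b above 2.24 rad), for 0.2 s.
At the end, for the whole second after the job is handed in: the cap is within 3 mm of fully home and both cam arms are within 0.2 rad (about 11 deg) of their stop straight down, with the bottle and beaker at rest (all of step 3 and linear speed of each of glue, pot below 0.02 m/s); the robot touches nothing.
It fails at once if a bystander is shoved more than 30 mm (distance of any of glue, pot, tape, sanding_block, pavilion, offcut, knife from where it was at the start of the episode above 0.03 m).
It fails at once if the glue bottle or the beaker is tipped over (angle between any of glue, pot's own z axis and vertical above 0.5 rad).
It also fails if it takes over 56 s, if anything falls off the work surface, if the arm or the gripper's body presses on something with over 40 N, if the wrist force passes 120 N, or if a joint passes its speed limit or range.

### The arm

A 7-joint arm with a two-finger parallel gripper is mounted at the origin on the work surface. World frame = base frame: x ahead of the robot, y to its left, z up, the work surface at z = 0. Lengths are in m, angles in rad, forces in N, time in s.
With the tool pointing down it reaches from about 0.4 to 0.9 m from the base axis. Payload 5.5 kg.
Tool frame: the origin (TCP) lies midway between the tips of the shut fingers; the grasp point (between the pads) lies 19 mm behind it (manip.grip_depth is the distance from the TCP to the grasp point, in m); z points along the fingers, y is the line along which they close (so a half turn about z gives the same grasp; the last joint's range is limited). The gripper opens to 92 mm and grips with 3 to 60 N. Pads are 19 mm wide; open, the fingers measure 130 mm over their backs; the gripper's body (75 mm by 190 mm) begins 47 mm behind the grasp point.
Start: joints at [1.535, 0.501, -0.427, 1.55, 0.221, 1.138, -0.21], TCP at [0.191, -0.621, 0.227] pointing down, gripper open.
Joint ranges: [-2.88, 2.88], [-0.31, 2.03], [-1.54, 1.56], [0.2, 2.42], [-1.41, 4.55], [0.19, 2.02], [-2.57, 2.57]. Speed limits (rad/s): [2.57, 2.57, 3.14, 3.14, 3.14, 3.14, 3.14].

### API

Orientations are given as a unit quaternion [x, y, z, w].
In Python, from bench import manip, effector, viewer gives the robot as it stands. Calls block until the motion is done:
- manip.move_pose(position, orientation): joint-space move of the TCP to a pose.
- manip.servo_line(position, ori=None, vel=0.15): straight line of the TCP; ori=None keeps the orientation; vel is the mean speed in m/s.
- manip.movej(angles): joint-space move.
- effector.open_jaws() and effector.close(f_grip=None): open the fingers fully, or close them until they stop; f_grip is the grip in N (None keeps the last).
- manip.sleep(seconds).
- manip.solve_ik(position, orientation): joint angles nearest the present ones, or None.
- viewer.get_image(name): name is "scene" or "top"; returns the picture (480x640x3 uint8, red, green, blue); there is no depth.
- viewer.get_calibration(name): a dict with "vfov" (degrees; the focal length in pixels is half the picture's height over the tangent of half this angle, whatever the lens; pixels are square), "cx", "cy" (the principal point, pixels), "eye" and "attitude" of the camera in the world. Camera axes: x right, y down, z forward; pixel columns grow to the right and rows downward; lengths in m; the calibration is good to about 2 mm. A picture is of the moment at which its call begins. get_calibration takes no time and is no camera call.
A pose or a line that the arm cannot do raises manip.PlanningError and nothing moves.
- manip.hand_in(): hands the job in; it is judged then, once.
Readings, each from a call of its own:
- manip.current_clock(): time.
- manip.current_q(): joint angles.
- manip.current_joint_velocities(): joint speeds.
- manip.current_tau(): joint torques, N m.
- manip.current_tool_pos(): TCP position.
- manip.current_tcp_rot(): TCP orientation.
- manip.current_force(): force on the tool from outside, world axes, zero at the start.
- manip.current_wrist_torque(): the same for the moment, N m.
- manip.current_finger_gap(): finger opening in m.
- manip.current_gripper_force(): force on a finger pad.
Only numpy, scipy, OpenCV 4.12 (cv2) and the standard library are available. Lean on these libraries where they do the work, as an engineer would, in place of code of your own. Each camera call takes 0.05 s, during which the arm holds its last target. There are 200 camera calls.

## Working session

There is one attempt and no reset: what is moved stays moved. The work goes in short steps, each a Python script; the robot and the scene stay as the last script left them, time stands still between calls to the robot, and variables do not carry over. Pictures are saved under pics/ and viewed, at most 10 in all, crops included, and the job is handed in when it is done.

```bash
mkdir -p pics; python3 - <<'E'
from bench import manip, effector, viewer
import cv2
for n in ("scene","top"):
    im=viewer.get_image(n); cv2.imwrite(f"pics/{n}0.png",im[:,:,::-1]); print(viewer.get_calibration(n))
print(manip.current_tcp_rot(),manip.current_clock())
E
```

```text
{'vfov': 49.66238477632221, 'cx': 311.69520505608887, 'cy': 232.58491916830076, 'eye': array([0.99529715, 0.85730111, 1.00276657]), 'attitude': array([ 0.25142227,  0.88511435, -0.37971944, -0.09577357])}
{'vfov': 45.215819632706165, 'cx': 314.0167562289185, 'cy': 238.331225375047, 'eye': array([0.44465672, 0.03485205, 1.38428292]), 'attitude': array([-0.69607492,  0.71669314, -0.03261072,  0.02769805])}
[ 9.88852148e-01  1.48898163e-01 -1.03648798e-04 -8.69473190e-04] 0.1
```

View pics/scene0.png

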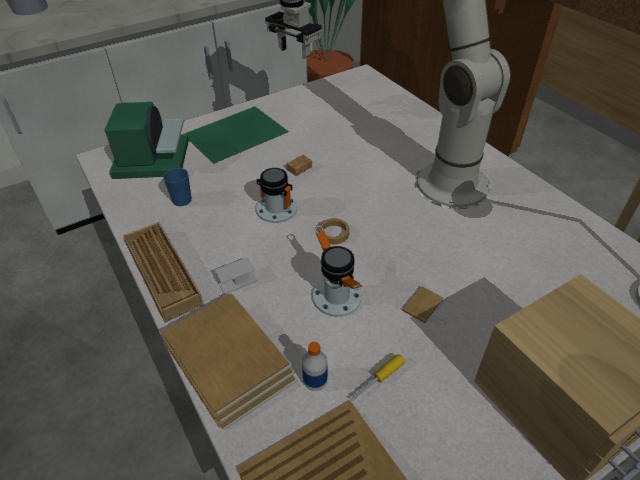

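View pics/top0.png

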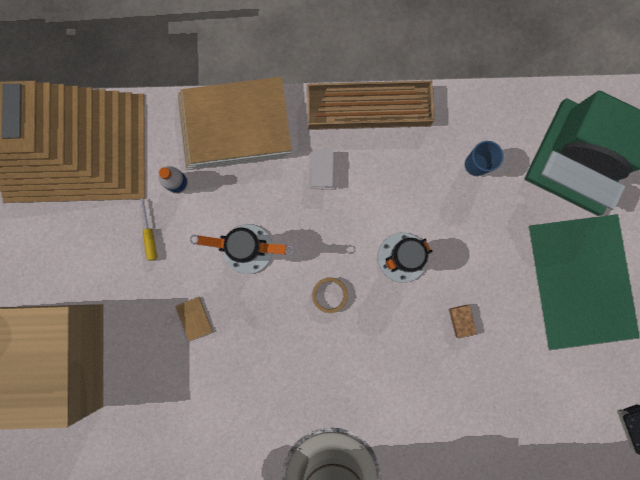

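The scene view shows the loose cap at about (338,258), with its arms raised at (323,240) and (350,281). In the top view the cap is at (242,245), with arm tips at about (195,240) and (290,250). The finished outlet is at (410,255). Next I'll measure the cap and the arm direction.

```bash
cat > h.py <<'E'
from bench import manip, effector, viewer
import cv2, numpy as np
from scipy.spatial.transform import Rotation as R
def ray(n,px):
    c=viewer.get_calibration(n); f=240/np.tan(np.radians(c['vfov']/2))
    d=R.from_quat(c['attitude']).apply([(px[0]-c['cx'])/f,(px[1]-c['cy'])/f,1]); return c['eye'],d
def onplane(n,px,z):
    e,d=ray(n,px); return e+d*(z-e[2])/d[2]
def tri(p1,p2):
    (a,u),(b,v)=ray("scene",p1),ray("top",p2)
    s=np.linalg.lstsq(np.c_[u,-v],b-a,rcond=None)[0]; p,q=a+s[0]*u,b+s[1]*v
    return (p+q)/2,np.linalg.norm(p-q)
def blobs(n,im,roi,orange):
    x0,y0,x1,y1=roi; s=im[y0:y1,x0:x1]; hsv=cv2.cvtColor(s,cv2.COLOR_RGB2HSV)
    m=cv2.inRange(hsv,(3,150,90),(18,255,255)) if orange else cv2.inRange(hsv,(0,0,0),(179,110,85))
    cs,_=cv2.findContours(m,cv2.RETR_EXTERNAL,cv2.CHAIN_APPROX_NONE)
    return [(c[:,0,:]+[x0,y0]) for c in sorted(cs,key=cv2.contourArea)[::-1] if cv2.contourArea(c)>25]
E
python3 - <<'E'
from h import *
out=[]
for n,roi in (("scene",(300,220,370,300)),("top",(185,215,300,275))):
    im=cv2.cvtColor(cv2.imread(f"pics/{n}0.png"),cv2.COLOR_BGR2RGB)
    for o in (0,1):
        for c in blobs(n,im,roi,o):
            print(n,"orange" if o else "dark",cv2.contourArea(c),np.round(cv2.minAreaRect(c)[0],1),np.round(cv2.boxPoints(cv2.minAreaRect(c))).astype(int).tolist())
    x0,y0,x1,y1=roi; out.append(cv2.resize(im[y0:y1,x0:x1],(400,300) ,interpolation=cv2.INTER_NEAREST))
cv2.imwrite("pics/crop0.png",np.hstack(out)[:,:,::-1])
print(onplane("top",(242,245),.144))
E
```

```text
scene dark 967.0 [337. 267.] [[320, 246], [354, 246], [354, 288], [320, 288]]
scene dark 72.5 [326.5 289. ] [[324, 299], [324, 279], [329, 279], [329, 299]]
scene orange 122.5 [323.6 239.5] [[316, 233], [324, 230], [331, 246], [323, 249]]
scene orange 74.0 [350. 281.] [[340, 279], [344, 273], [360, 283], [356, 289]]
top dark 995.5 [242.6 244.9] [[217, 258], [223, 224], [268, 231], [262, 266]]
top orange 190.5 [272.2 248.1] [[259, 251], [260, 243], [285, 245], [284, 254]]
top orange 184.0 [210.6 241.2] [[197, 243], [198, 235], [224, 239], [223, 247]]
[0.54066182 0.1803116  0.144     ]
```

View pics/crop0.png

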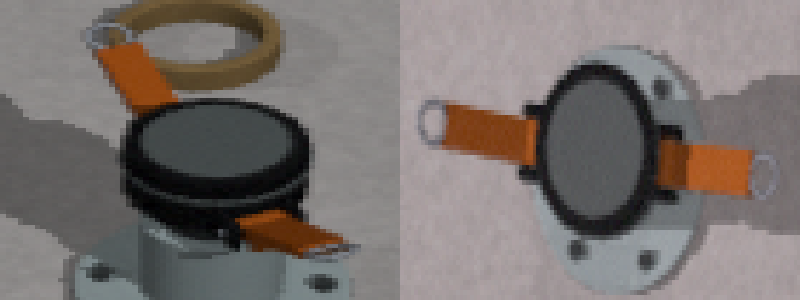

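The left crop shows the cap's top face centred near scene pixel (337.6,258.3). The right crop puts it near top pixel (241.4,244.7). Both arms are raised and the rings are visible. I'll triangulate these points.

```bash
python3 - <<'E'
from h import *
c,e=tri((337.6,258.3),(241.4,244.7)); print("cap",c,e)
a,e=tri((358,286),(197.5,239)); print("tipA",a,e,np.linalg.norm((a-c)[:2]))
b,e=tri((320,231.5),(284.5,249.5)); print("tipB",b,e,np.linalg.norm((b-c)[:2]))
d=(a-b)[:2]; print("yaw",np.degrees(np.arctan2(d[1],d[0])),"perp off", np.cross(d/np.linalg.norm(d),(c-b)[:2]))
for n,r in(("glue",(172,180)),("tape",(330,295))): print(n,onplane("top",r,.02))
E
```

```text
cap [0.54081252 0.1828892  0.13851827] 0.0023219154766848083
tipA [0.55356578 0.27791985 0.1442793 ] 0.006945244422973507 0.09588258216240896
tipB [0.52846538 0.08911961 0.14102472] 3.879816897736267e-05 0.09457900059047494
yaw 82.42711330671945 perp off 0.00011819695079986862
glue [0.71107021 0.35926352 0.02      ]
tape [ 0.42613108 -0.01005808  0.02      ]<stdin>:5: DeprecationWarning: Arrays of 2-dimensional vectors are deprecated. Use arrays of 3-dimensional vectors instead. (deprecated in NumPy 2.0)
```

```bash
cat >> h.py <<'E'
C=np.array([.541,.182]); yaw=np.radians(82.4); U=np.array([np.cos(yaw),np.sin(yaw)])
def quat(s):   # tool x along s*U, z down
    x=np.r_[s*U,0]; z=np.array([0,0,-1.]); return R.from_matrix(np.c_[x,np.cross(z,x),z]).as_quat()
def P(side,r,z): return np.r_[C+side*r*U,z]
E
python3 - <<'E'
from h import *
for s in (1,-1):
    for p in (P(1,0,.3),P(1,.1,.2),P(1,.056,.065),P(-1,.1,.2),P(-1,.056,.065)):
        q=manip.solve_ik(p,quat(s)); print(s,None if q is None else np.round(q,2))
E
```

```text
1 [ 0.54  0.58 -1.3   1.65  0.57  1.35 -0.98]
1 [ 0.31  0.84 -1.3   1.64  0.83  1.33 -1.27]
1 [ 0.23  0.81 -0.96  1.79  0.79  0.98 -1.19]
1 [ 0.64  0.52 -1.09  1.86  0.52  1.09 -0.79]
1 [ 0.39  0.69 -0.89  1.91  0.7   0.88 -0.99]
-1 [ 0.54  0.58 -1.3   1.65  0.57  1.35  2.17]
-1 [ 0.31  0.84 -1.3   1.64  0.83  1.33  1.88]
-1 [ 0.39  1.06 -1.31  1.78  1.1   1.24  1.76]
-1 [ 0.74  0.65 -1.3   1.85  0.68  1.18  2.22]
-1 [ 0.61  1.   -1.31  1.91  1.08  1.17  1.89]
```

```bash
python3 - <<'E'
from h import *
p=manip.current_tool_pos(); manip.servo_line([p[0],p[1],.33],vel=.2)
effector.close(5)
manip.move_pose(P(1,0,.30),quat(1)); print(manip.current_clock(),manip.current_tool_pos(),manip.current_force())
manip.servo_line(P(1,0,.16),vel=.12); f0=manip.current_force()
z=.145; manip.servo_line(P(1,0,z),vel=.05)
while z>.112:
    z-=.002; manip.servo_line(P(1,0,z),vel=.04)
    f=manip.current_force()-f0; print(round(z,3),np.round(f,1),np.round(manip.current_tool_pos()[2],4))
    if f[2]>20: break
manip.sleep(.3); print(manip.current_clock(),manip.current_tool_pos(),manip.current_force()-f0)
for n in("scene","top"):cv2.imwrite(f"pics/{n}1.png",viewer.get_image(n)[:,:,::-1])
a=cv2.imread("pics/scene1.png")[200:320,260:420]; cv2.imwrite("pics/c1.png",cv2.resize(a,(640,480)))
E
```

```text
5.2667 [0.54148775 0.18093161 0.29982163] [0.1303539  0.45542406 0.85550584]
0.143 [-0.4 -0.  -0.6] 0.1431
0.141 [-1.7  0.4  2.8] 0.1412
0.139 [-1.2 -0.4  2.6] 0.1391
0.137 [-1.1 -0.2  2. ] 0.137
0.135 [-0.5  1.2  2.6] 0.135
0.133 [-0.7  0.7  1.8] 0.133
0.131 [-0.6 -0.2  1.4] 0.131
0.129 [-0.1  0.4  1.8] 0.1289
0.127 [-0.8  0.9  1.7] 0.1269
0.125 [0.3 0.6 1.9] 0.125
0.123 [-3.4 -0.2 13.1] 0.1242
0.121 [-7.7 -4.6 28. ] 0.1241
10.3333 [0.54117771 0.18215307 0.12406235] [-7.97800032 -4.90456085 27.11516194]
```

View pics/c1.png

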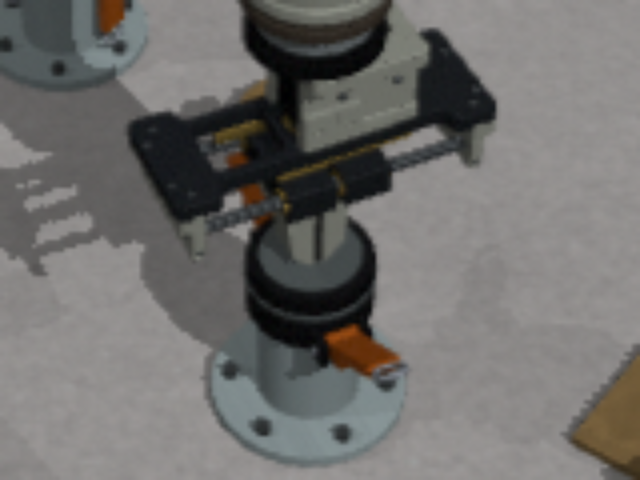

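The cap is home: TCP at 0.124 m with a hard stop at 27 N, and both arms still raised. Next is the +y arm.

```bash
cat >> h.py <<'E'
def swing(side):
    q=quat(1); hz=.092
    manip.servo_line(P(side,.057,.20),vel=.2); f0=manip.current_force()
    for t in np.arange(50,-91,-10):
        a=np.radians(t); s=.040 if t>0 else .040+.012*t/90
        r=.043+s*np.cos(a)-.0035*np.sin(a)-.0095*np.clip(t/20,-1,1)
        z=max(hz+s*np.sin(a)+.0035*np.cos(a),.064)
        manip.servo_line(P(side,r,z),vel=.12 if t==50 else .06)
        f=manip.current_force()-f0; print(t,np.round([r,z],3),np.round(f,1))
        if np.linalg.norm(f)>35: print("STOP"); return
    while r>.048 and np.linalg.norm(f[:2])<12:
        r-=.001; manip.servo_line(P(side,r,z),vel=.04); f=manip.current_force()-f0
    manip.sleep(.2); p=manip.current_tool_pos()
    print("end r cmd",r,"actual",side*(p[:2]-C)@U,np.round(f,1))
    manip.servo_line(P(side,.10,.075),vel=.12); manip.servo_line(P(side,.10,.21),vel=.2); print(manip.current_clock())
def snap(k):
    for n in("scene","top"):cv2.imwrite(f"pics/{n}{k}.png",viewer.get_image(n)[:,:,::-1])
E
python3 - <<'E'
from h import *
manip.servo_line(P(1,0,.20),vel=.15); swing(1); snap(2)
a=cv2.imread("pics/scene2.png")[200:320,260:420]; cv2.imwrite("pics/c2.png",cv2.resize(a,(640,480)))
E
```

```text
50 [0.057 0.125] [-0.9 -0.1  1.8]
40 [0.062 0.12 ] [-0.5  1.2  1.3]
30 [0.066 0.115] [-0.2  0.2  0.9]
20 [0.07  0.109] [-0.4  0.6  0.8]
10 [0.077 0.102] [0.1 1.3 0.6]
0 [0.083 0.096] [-0.   0.2  0.8]
-10 [0.086 0.089] [-1.1  0.8  1.5]
-20 [0.089 0.083] [-0.2  1.7  2.1]
-30 [0.085 0.077] [0.  2.4 0.4]
-40 [0.081 0.072] [-1.3  2.6  1.6]
-50 [0.077 0.069] [-0.7  2.5  1.6]
-60 [0.072 0.066] [0.  2.1 0.6]
-70 [0.066 0.064] [-0.8  2.6  0.2]
-80 [0.061 0.064] [ 0.6  9.6 -0.5]
-90 [0.056 0.064] [ 3.8 17.8 -7.5]
end r cmd 0.056 actual 0.06336064387750336 [ 3.8 17.8 -7.5]
17.5667
```

View pics/c2.png

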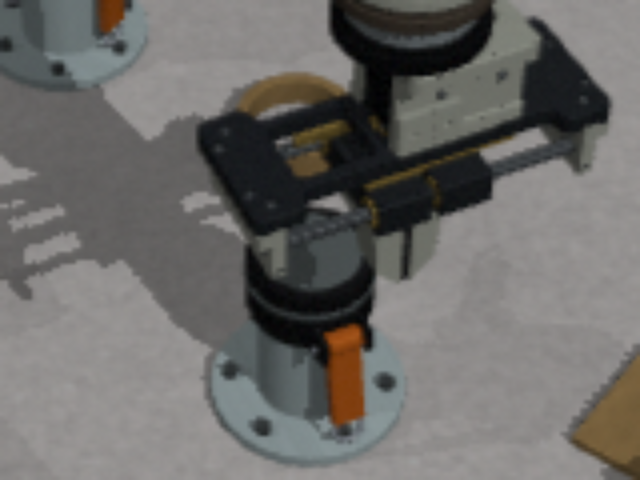

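The picture shows the +y arm hanging down, tip at about crop (347,420). The finger stopped at r = 63 mm instead of 56, so I'll check the arm's angle numerically from the tip's projection.

```bash
python3 - <<'E'
from h import *
def proj(n,p):
    c=viewer.get_calibration(n); f=240/np.tan(np.radians(c['vfov']/2))
    v=R.from_quat(c['attitude']).inv().apply(p-c['eye']); return np.round([c['cx']+f*v[0]/v[2],c['cy']+f*v[1]/v[2]],1)
for t in (-90,-80,-70,-60):
    a=np.radians(t); rr=.043+.06*np.cos(a)-.0035*np.sin(a); z=.092+.06*np.sin(a)+.0035*np.cos(a)
    print(t,[(n,proj(n,P(1,rr,z))) for n in("scene","top")])
for n,roi in (("scene",(300,270,370,320)),("top",(185,215,235,275))):
    im=cv2.imread(f"pics/{n}2.png")[:,:,::-1].copy()
    for c in blobs(n,im,roi,1): print(n,cv2.boxPoints(cv2.minAreaRect(c)).round(1).tolist())
E
```

```text
-90 [('scene', array([344.8, 302. ])), ('top', array([227.3, 246.4]))]
-80 [('scene', array([346.7, 304.8])), ('top', array([222.8, 245.8]))]
-70 [('scene', array([348.7, 306.9])), ('top', array([218.3, 245.3]))]
-60 [('scene', array([350.5, 308.5])), ('top', array([214.1, 244.7]))]
scene [[340.79998779296875, 281.6000061035156], [349.70001220703125, 280.70001220703125], [351.8999938964844, 304.29998779296875], [343.0, 305.20001220703125]]
```

The tip fits an arm angle of about -78°, which is borderline. The finger was probably blocked by the cap's lug against the upper part of the gripper. I'll finish with the tool tilted 30°, pressing lower on the arm.

```bash
cat >> h.py <<'E'
def tq(side,deg):
    u=np.r_[side*U,0]; ax=np.cross(np.array([0,0,-1.]),-u)
    return (R.from_rotvec(ax*np.radians(deg))*R.from_quat(quat(1))).as_quat()
def finish(side,z=.046,lim=18):
    q=tq(side,30); print("axis",R.from_quat(q).as_matrix()[:,2])
    manip.move_pose(P(side,.14,.19),q); manip.servo_line(P(side,.10,z),vel=.15)
    f0=manip.current_force(); r=.085; manip.servo_line(P(side,r,z),vel=.06)
    while r>.045:
        r-=.0015; manip.servo_line(P(side,r,z),vel=.04); f=manip.current_force()-f0
        if np.linalg.norm(f)>3: print(round(r,4),round(side*(manip.current_tool_pos()[:2]-C)@U,4),np.round(f,1))
        if np.linalg.norm(f)>lim: break
    manip.sleep(.2); manip.servo_line(P(side,.11,z+.01),vel=.12); manip.servo_line(P(side,.15,.20),vel=.2); print(manip.current_clock())
E
python3 - <<'E'
from h import *
for s in(1,-1):
    for r,z in((.14,.19),(.1,.046),(.05,.046)):
        q=manip.solve_ik(P(s,r,z),tq(s,30)); print(s,None if q is None else np.round(q,2))
finish(1); snap(3)
im=cv2.imread("pics/scene3.png"); cv2.imwrite("pics/c3.png",cv2.resize(im[200:320,260:420],(640,480)))
for c in blobs("scene",im[:,:,::-1].copy(),(300,270,370,320),1): print(cv2.boxPoints(cv2.minAreaRect(c)).round(1).tolist())
E
```

```text
1 [-0.29  0.91 -0.84  1.25  0.82  1.76 -1.28]
1 [-0.26  1.02 -0.76  1.4   0.88  1.53 -1.35]
1 [-0.18  0.98 -0.78  1.51  0.9   1.49 -1.35]
-1 [ 1.21  0.89 -1.45  1.94  0.47  0.94 -0.48]
-1 [ 1.03  1.05 -1.22  2.01  0.7   0.7  -0.6 ]
-1 [ 0.92  1.03 -1.2   2.01  0.72  0.64 -0.7 ]
axis [-0.0661282  -0.49560777 -0.8660254 ]
0.061 0.061 [ 0.   2.8 -1.8]
0.055 0.0561 [-0.3  5.4 -2.2]
0.0535 0.0557 [ 1.5  8.2 -2.3]
0.052 0.0555 [ 1.5  9.5 -3.8]
0.0505 0.0553 [ 1.7 12.  -3.7]
0.049 0.0551 [ 2.8 13.4 -3.4]
0.0475 0.0549 [ 3.9 16.8 -3.3]
0.046 0.0547 [ 4.8 20.2 -4. ]
28.1917
```

View pics/c3.png

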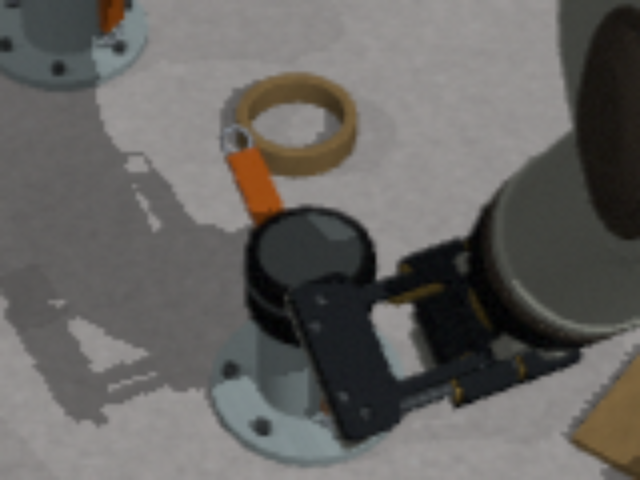

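The finger stopped hard at r = 55 mm, which puts its leading corner at 46.8 mm. That matches the face of an arm at its stop (46.5 mm), so the +y arm is fully down. The picture shows the other arm still raised. Now the second arm, with quicker steps.

```bash
sed -i 's/np.arange(50,-91,-10)/np.arange(50,-71,-12)/; s/while r>.048 and/while 0 and/; s/manip.sleep(.2); p=/p=/; s/r-=.0015; /r-=.003 if r>.06 else .0015; /' h.py
python3 - <<'E'
from h import *
manip.move_pose(P(-1,0,.24),quat(1)); print(manip.current_clock(),manip.current_tool_pos())
swing(-1); finish(-1,lim=15)
manip.servo_line(P(-1,.20,.30),vel=.2); snap(4); print(manip.current_clock())
im=cv2.imread("pics/scene4.png"); t=cv2.imread("pics/top4.png")
cv2.imwrite("pics/c4.png",np.hstack([cv2.resize(im[150:330,240:420],(400,400)),cv2.resize(t[170:320,160:310],(400,400))]))
E
```

```text
29.2 [0.54106099 0.18230381 0.23990059]
50 [0.057 0.125] [ 0.1  0.3 -0.2]
38 [0.063 0.119] [-0.2 -0.6 -0.3]
26 [0.068 0.113] [ 0.3 -0.7 -0.6]
14 [0.074 0.105] [ 0.  -0.8 -0.1]
2 [0.082 0.097] [-0.3 -0.5  0. ]
-10 [0.086 0.089] [ 0.2 -1.1 -0.3]
-22 [0.088 0.081] [ 0.8 -0.3 -1. ]
-34 [0.084 0.075] [ 0.1 -2.2 -0.2]
-46 [0.079 0.07 ] [ 0.6 -1.  -0.7]
-58 [0.073 0.066] [ 0.5 -1.9 -1.3]
-70 [0.066 0.064] [-1.2 -1.9 -1.3]
end r cmd 0.06627754190140452 actual 0.06576778402472834 [-1.2 -1.9 -1.3]
34.6333
axis [ 0.0661282   0.49560777 -0.8660254 ]
0.0565 0.0564 [-0.7 -2.8 -1.1]
0.0535 0.0539 [-0.8 -3.8 -1.2]
0.052 0.0533 [-2.1 -7.6  1.7]
0.0505 0.0528 [ -4.4 -11.9   4.3]
0.049 0.0525 [ -4.5 -15.1   5.2]
42.325
43.1333
```

View pics/c4.png

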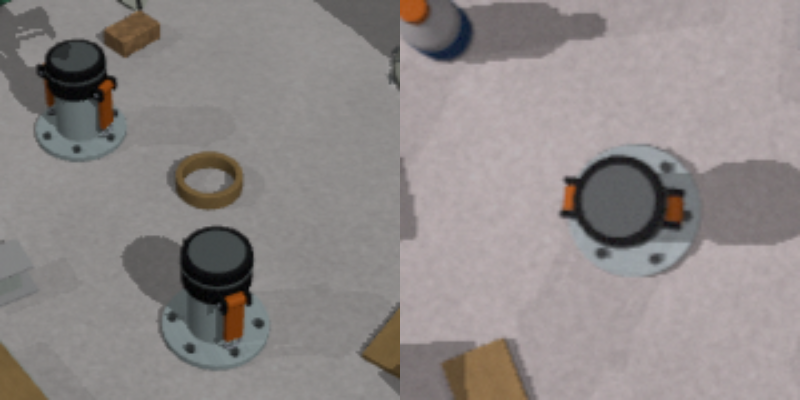

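The left half shows the cap seated and the near arm straight down, like the finished outlet beside it. In the right half neither arm sticks out past its hinge lugs, at crop (570,197) and (675,208). The robot is clear, so I'm handing in.

```bash
python3 -c "
from bench import manip
print(manip.current_force(),manip.hand_in())"
```

```text
the job is handed in; nothing more can be done
[-0.41847136  1.1548903  -1.04571584] None
```

I pushed the cap fully home, swung both cam arms down to their stops one after the other, and handed the job in at about 43 s; the hand-in call returned no verdict.

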